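# Load the slide holder into the microscope stage

### The job

Lift the cylindrical focus target out of the stage pocket and stand it upright in its round dish, then slide the slide holder along the stage, without lifting it off, until it drops into the pocket and lies flat and square. Only once it is seated, push the spring plunger at the end of the stage fully down to its stop and let it come back up. Leave everything else where it stands.

Things in the scene. Friction and masses are not known exactly. Their poses are not given: they have to be found in the camera images.
- stage: Fixed low sample stage, dark metal; position and turn vary. Origin on the table, deck top at z 40 mm. Deck spans x -120 to +82, y -160 to +180 mm (stage frame): loading deck y -160 to +20, then the pocket, sunk 6 mm, x -62 to +70, y +20 to +110. The holder enters it sliding towards +y. A black motor block stands outside the rail: x +82 to +128, y +5 to +115, top at z 55 mm
- pocket (a point): Centre of the pocket's floor, 34 mm above the table; axes parallel to the stage's. Pocket 132 mm in x, 90 mm in y, 6 mm deep. An end stop closes its +y end: face at stage y +110, 12 mm thick, top 8 mm above the deck
- rail (a point): Middle of the inner face of the aluminium guide rail, at deck height. The rail runs along the stage's y from -160 to +122 mm, inner face at stage x +70, in line with the pocket's wall; 12 mm thick, top 10 mm above the deck
- holder: Slide holder: flat aluminium plate 128 mm (its x) by 86 mm (its y) by 14 mm thick carrying three glass slides on top; 0.15 to 0.31 kg. Origin at the centre of its underside. Starts on the loading deck, off the rail and turned by up to 0.4 rad from square; in the pocket its long side lies across the stage (along the stage's x) and its top stands 8 mm above the deck
- target: Focus target: upright aluminium cylinder with dark grooves, 36 mm diameter, 50 mm high, about 0.13 kg, standing in the pocket. Origin at the centre of its underside
- dish: Fixed shallow round white dish on the table, left or right of the stage: outer diameter 68 mm at the rim, inner diameter about 56 mm, 12 mm high, inner floor 4 mm above the table. Origin at the centre of its underside
- plunger_top (a point): Centre of the top face of the plunger's round steel head (28 mm diameter, 8 mm thick), 78 mm above the table when up; it goes straight down 10 mm to its stop, which takes about 5 N. Its housing below is 30 by 34 mm, top 58 mm above the table
- plunger (a joint): Plunger travel in m: 0 up, 0.010 fully down; springs back by itself
- objective: Bystander: steel microscope objective standing on the stage's strip beside the pocket, 28 mm diameter, 45 mm high; origin at the centre of its underside
- oil_bottle: Bystander: small amber bottle on the table, across the stage from the dish, 44 mm diameter, 85 mm high; origin at the centre of its underside
- tip_rack: Bystander: white open divided rack 85 x 120 x 50 mm on the table to the right; origin at the centre of its underside
- hex_driver: Bystander: screwdriver 170 mm long with a black handle, lying on the table to the left of the stage; origin under its middle
There are look-alikes about, which are no part of the job. What is shaped like the target but blue or turquoise is not meant. Of the things shaped like the holder, the aluminium one is meant.

How it is judged:
By the outcome, as a careful person would: the job done as asked, in the order asked, and still so for the second after the job is handed in, with the robot touching nothing.
It also fails if it takes over 72 s, if anything falls off the work surface, if the arm or the gripper's body presses on something with over 40 N, if the wrist force passes 120 N, or if a joint passes its speed limit or range.

### The arm

A 6-joint arm with a two-finger parallel gripper is mounted at the origin on the work surface. World frame = base frame: x ahead of the robot, y to its left, z up, the work surface at z = 0. Lengths are in m, angles in rad, forces in N, time in s.
With the tool pointing down it reaches from about 0.375 to 0.9 m from the base axis. Payload 3.1 kg.
Tool frame: the origin (TCP) lies midway between the tips of the shut fingers; the grasp point (between the pads) lies 19 mm behind it; x points along the fingers, z is the direction in which the jaws open and shut, and the axes are right-handed (so a half turn about x gives the same grasp; the last joint's range is limited). The gripper opens to 87 mm and grips with 3 to 60 N. Pads are 19 mm wide; open, the fingers measure 117 mm over their backs; the gripper's body (75 mm by 190 mm) begins 51 mm behind the grasp point.
Start: joints at [-1.349, 0.527, 1.433, -0, 1.181, -0.178], TCP at [0.244, -0.575, 0.223] pointing down, gripper open.
Joint ranges: [-3.08, 3.08], [-0.75, 2.2], [0.22, 2.44], [-1.43, 4.57], [0, 2.65], [-2.85, 2.85]. Speed limits (rad/s): [2.79, 2.79, 3.14, 3.14, 3.14, 3.14].

### API

Orientations are given as a unit quaternion [x, y, z, w].
In Python, from rig import robot, optics, workorder gives the robot as it stands.
- The arm moves only by the tool arm_command, never from a script. Its argument "plan" is a list of rows, each a list of 7 numbers: the shift along the tool's x, y, z in cm, then the turn, a rotation vector about the tool's x, y, z in rad, then the finger opening in cm, from 0 to 8.7. In form: [[x, y, z, ax, ay, az, gripper], ...]. A call has 1 to 12 rows; each row shifts and turns the pose as measured when the row begins, along the tool's axes as they then stand; what a row does not reach is not made up. A row lasts 1/8 s, in which the tool goes at most 62.5 mm and 10.7 degrees, less where a joint would pass 70% of its speed; a pose out of reach is approached as far as the arm can. A call with a gripper value outside its range is refused whole. The fingers move at their own pace and stop on an object; "grip_force" is the grip in N (left out, the last holds). Time passes only in rows, so rows that do not move let the fingers close. It gives the time, the measured TCP pose, the force and the opening at its end, in the units of the state.
- robot.get_obs(): the state, without advancing time (a new reading comes with each control period).
- optics.camera(name): name is "side" or "top" or "wrist"; returns (picture, depth): 400x640x3 uint8, blue, green, red; 400x640 float32, m along the optical axis (not along the pixel's ray), 0 where there is no reading.
- optics.camera_info(name): a dict with "mtx" (3x3 intrinsics, pixels), "k1" (the pictures are not rectified: a ray, as slopes to the right and down, at radius r is drawn at 1 + k1 r^2 times it, then the intrinsics apply), "position" and "rotation" of the camera in the world; the wrist camera has in their place "tool_from_camera" (4x4, takes a point from camera to tool coordinates, whose origin is the TCP and whose axes are the tool frame's). Camera axes: x right, y down, z forward; pixel columns grow to the right and rows downward; lengths in m; the calibration is good to about 2 mm. A picture is of the moment at which its call begins: read the wrist's pose just before it. camera_info takes no time and is no camera call.
- workorder.hand_in(): hands the job in, once; it reports no verdict.
The state is a dict: "time": time; "q": joint angles; "joint_velocities": joint speeds; "joint_torque": joint torques, N m; "position": TCP position; "tool_rot": TCP orientation; "ft_force": force on the tool from outside, world axes, zero at the start; "moment": the same for the moment, N m; "grip_width": finger opening in m.
Only numpy, scipy, OpenCV 4.12 (cv2) and the standard library are available. Lean on these libraries where they do the work, as an engineer would, in place of code of your own. Each camera call takes 0.05 s, during which the arm holds its last target. There are 200 camera calls.

## Working session

There is one attempt and no reset: what is moved stays moved. The work goes in short steps, Python scripts to look and compute and a tool call to move; the robot and the scene stay as the last step left them, time stands still between calls to the robot, and variables do not carry over. Pictures are saved under pics/ and viewed, about 8 in all and at most 12, crops included, and the job is handed in when it is done.

Besides the shell and the picture viewer there is one more tool, called by a JSON object that holds its "name" and its "arguments", one argument or row to a line. arm_command: Moves the arm, as the interface text tells. Its arguments: {"type":"object","properties":{"plan":{"type":"array"},"grip_force":{"type":"number"}},"required":["plan"]}

```bash
ls; mkdir -p pics
cat > h.py <<'E'
import numpy as np, cv2
from rig import robot, optics, workorder
from scipy.spatial.transform import Rotation as R
def cam(n):
    o=robot.get_obs(); im,d=optics.camera(n); i=optics.camera_info(n)
    if n=='wrist':
        T=np.eye(4);T[:3,:3]=R.from_quat(o['tool_rot']).as_matrix();T[:3,3]=o['position'];T=T@np.array(i['tool_from_camera'])
    else:
        T=np.eye(4);r=np.array(i['rotation']);T[:3,:3]=r if r.shape==(3,3) else R.from_quat(r).as_matrix();T[:3,3]=i['position']
    K=np.array(i['mtx']);k1=i['k1']
    h,w=d.shape; u,v=np.meshgrid(np.arange(w),np.arange(h))
    p=cv2.undistortPoints(np.stack([u,v],-1).reshape(-1,1,2).astype(float),K,np.array([k1,0,0,0.])).reshape(h,w,2)
    P=np.concatenate([p*d[...,None],d[...,None]],-1)@T[:3,:3].T+T[:3,3]
    P[d==0]=np.nan
    return im,d,P,T,K,k1
def proj(X,T,K,k1):
    c=(np.atleast_2d(X)-T[:3,3])@T[:3,:3]; s=c[:,:2]/c[:,2:]
    s=s*(1+k1*(s**2).sum(1,keepdims=True)); return s*[K[0,0],K[1,1]]+[K[0,2],K[1,2]]
def ray(uv,z,T,K,k1):
    p=cv2.undistortPoints(np.array(uv,float).reshape(-1,1,2),K,np.array([k1,0,0,0.])).reshape(-1,2)
    d=np.c_[p,np.ones(len(p))]@T[:3,:3].T
    return T[:3,3]+d*((z-T[2,3])/d[:,2:])
E
python3 - <<'E'
from h import *
o=robot.get_obs();print(o)
for n in ('top','side'):
    im,d,P,T,K,k1=cam(n);cv2.imwrite(f'pics/{n}0.png',im);np.savez(f'{n}0.npz',im=im,P=P,T=T,K=K,k1=k1);print(n,T,K,k1)
print(optics.camera_info('wrist'))
E
```

```text
pics
{'time': 0.0, 'q': array([-1.34849126e+00,  5.28493139e-01,  1.43388916e+00, -3.60591441e-06,
        1.18139851e+00, -1.78475437e-01]), 'joint_velocities': array([ 3.87996102e-05,  1.76296719e-04,  3.06183609e-04, -2.01479862e-04,
       -3.86758298e-04,  1.74949826e-04]), 'joint_torque': array([ 5.49738033e-04, -4.40037739e+01, -1.76595926e+01,  6.31685229e-02,
        5.83210762e-02, -1.90201004e-04]), 'position': array([ 0.24371272, -0.57473354,  0.22155925]), 'tool_rot': array([ 0.39100202,  0.59008   , -0.38993389,  0.58896059]), 'ft_force': array([-0.38887264, -0.54884232,  0.23865987]), 'moment': array([ 0.04611574, -0.01940162,  0.00019923]), 'grip_width': 0.0872699655589088}
top [[-9.52699284e-03 -9.78915077e-01  2.04045357e-01  2.36871529e-01]
 [-9.99954601e-01  9.29033520e-03 -2.11772099e-03 -2.16856426e-02]
 [ 1.77419245e-04 -2.04056269e-01 -9.78959145e-01  1.40507217e+00]
 [ 0.00000000e+00  0.00000000e+00  0.00000000e+00  1.00000000e+00]] [[455.54709272   0.         322.0781106 ]
 [  0.         455.54709272 202.56222917]
 [  0.           0.           1.        ]] -
[... 230 characters left out ...]
 [[368.3416316    0.         323.19879125]
 [  0.         368.3416316  190.43599638]
 [  0.           0.           1.        ]] -0.035838006670555235
{'mtx': array([[298.9821471 ,   0.        , 322.14009698],
       [  0.        , 298.9821471 , 200.63784316],
       [  0.        ,   0.        ,   1.        ]]), 'k1': 0.0180899140094681, 'tool_from_camera': array([[ 6.25718069e-04, -2.56694605e-01,  9.66492363e-01,
        -1.61307385e-01],
       [ 2.44363813e-04, -9.66492484e-01, -2.56694795e-01,
         7.02335916e-02],
       [ 9.99999774e-01,  3.96794331e-04, -5.42024939e-04,
        -2.41586577e-04],
       [ 0.00000000e+00,  0.00000000e+00,  0.00000000e+00,
         1.00000000e+00]])}
```

View pics/top0.png

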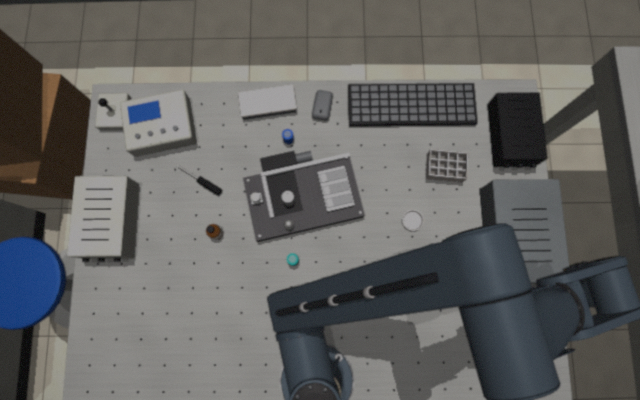

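View pics/side0.png

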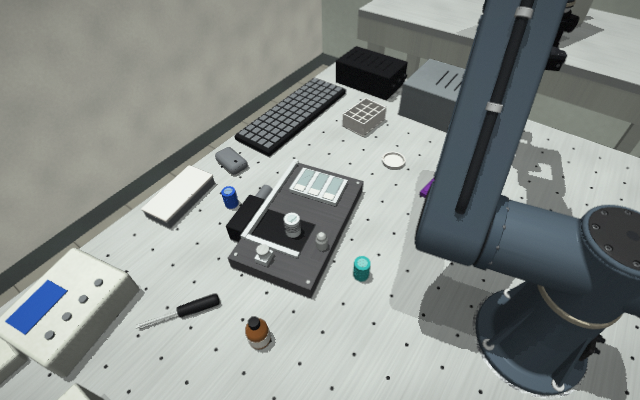

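The top view shows the stage around (305,197). The metallic cylinder at (288,198) in its dark pocket fits the target, while the turquoise (293,260) and blue (288,136) ones are look-alikes. The aluminium holder is at (337,188), and something purple is partly hidden under the arm (side 428,188). The dish is at (412,221), the plunger at (256,198) and the objective at (289,224).

Run:
```python
from h import *
f=np.load('top0.npz');im,P,T,K,k1=[f[k] for k in('im','P','T','K','k1')]
cv2.imwrite('pics/crop1.png',cv2.resize(im[140:260,230:440],None,fx=3.8,fy=3.8,interpolation=cv2.INTER_CUBIC))
z=P[...,2]
reg=np.zeros(z.shape,bool);reg[145:245,235:372]=1
m=reg&(abs(z-.04)<.006)
mm=reg&(z>.025)&(z<.06)
print('z table',np.nanmedian(z[240:300,200:260]),'deck',np.nanmedian(z[m]), np.nanstd(z[240:300,200:260]))
# dark-gray deck+holder hull; exclude motor block by z<.046
n,lab,st,_=cv2.connectedComponentsWithStats((reg&(z>.025)&(z<.046)).astype(np.uint8))
k=1+np.argmax(st[1:,4]);pts=P[lab==k][:,:2]
r=cv2.minAreaRect((pts*1000).astype(np.float32));print('deck rect',r,cv2.boxPoints(r))
def top(name,c,rad,zl,zh):
    q=np.zeros(z.shape,np.uint8);cv2.circle(q,c,rad,1,-1)
    s=(q>0)&(z>zl)&(z<zh);p=P[s];print(name,s.sum(),p.mean(0).round(4),(p.max(0)-p.min(0)).round(4),((p.max(0)+p.min(0))/2).round(4));return p
top('target',(288,198),12,.072,.1)
top('plunger',(256,198),10,.066,.1)
top('obj',(289,224),9,.072,.1)
top('dish',(412,221),15,.008,.02)
h=top('holder',(337,188),30,.050,.058)
r=cv2.minAreaRect((h[:,:2]*1000).astype(np.float32));print(r)
```

```text
z table -0.0010063599843331827 deck 0.039254373983608204 0.003224382427195934
deck rect ((542.2238159179688, 32.553802490234375), (203.7405548095703, 341.57635498046875), 12.329178810119629) [[ 406.23492  177.65092]
 [ 479.17105 -156.04762]
 [ 678.2127  -112.54332]
 [ 605.2766   221.15523]]
target 118 [0.5313 0.0774 0.0827] [0.0349 0.0357 0.021 ] [0.5323 0.0771 0.0829]
plunger 69 [0.5341 0.1744 0.0774] [0.0281 0.0276 0.0128] [0.5352 0.1742 0.0767]
obj 45 [0.4503 0.0742 0.0822] [0.0225 0.021  0.0156] [0.4497 0.0751 0.0822]
dish 109 [ 0.4703 -0.3037  0.0116] [0.0643 0.0708 0.0098] [ 0.4693 -0.3068  0.013 ]
holder 959 [ 0.5636 -0.0664  0.0541] [0.1644 0.1084 0.008 ] [ 0.5748 -0.0672  0.054 ]
((578.5250244140625, -63.67982482910156), (158.49935913085938, 85.85851287841797), 12.842545509338379)
```

View pics/crop1.png

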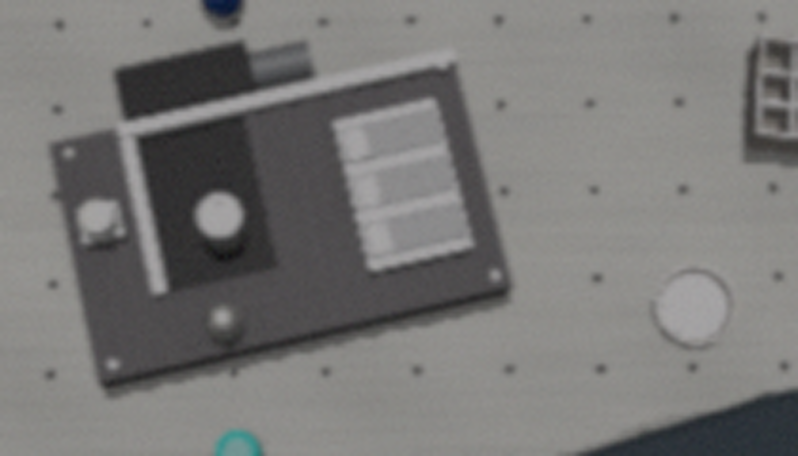

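The crop confirms it: a bare metal cylinder in the pocket, and an aluminium three-slide holder on the loading deck, nearly square to the stage. The target is the non-blue cylinder. Next I go above it, with the jaws along the stage's x.

```bash
cat > plan.py <<'E'
import sys,json
from h import *
def plan(pos,yaw,n,g,tilt=None):
    """rows (rounded) to TCP pos, tool down, jaw (tool z) along world yaw (mod pi, nearest)"""
    o=robot.get_obs();p=np.array(o['position']);Rm=R.from_quat(o['tool_rot']).as_matrix()
    zc=np.arctan2(Rm[1,2],Rm[0,2])
    y=yaw+np.pi*np.round((zc-yaw)/np.pi)
    zz=np.array([np.cos(y),np.sin(y),0]);xx=np.array([0,0,-1.]);G=np.c_[xx,np.cross(zz,xx),zz]
    r0=R.from_matrix(Rm);rt=(r0.inv()*R.from_matrix(G)).as_rotvec();p0=p.copy();r=r0;rows=[]
    for i in range(1,n+1):
        d=r.inv().apply(p0+(np.array(pos)-p0)*i/n-p)*100
        a=(r.inv()*r0*R.from_rotvec(rt*i/n)).as_rotvec()
        d=np.round(d,2);a=np.round(a,3);rows.append([*d.tolist(),*a.tolist(),g])
        p=p+r.apply(d/100);r=r*R.from_rotvec(a)
    print('q',o['q'].round(2),'t',round(o['time'],2),'jaw yaw',round(zc,3),'->',round(y,3));print(json.dumps(rows))
if __name__=='__main__':
    a=sys.argv;plan([float(x) for x in a[1:4]],float(a[4]),int(a[5]),float(a[6]))
E
python3 plan.py 0.55 0.06 0.24 0.215 12 8.7
```

```text
q [-1.35  0.53  1.43 -0.    1.18 -0.18] t 0.1 jaw yaw -1.17 -> 0.215
[[-0.14, 4.41, -3.88, -0.115, -0.0, -0.0, 8.7], [-0.15, 4.83, -3.34, -0.116, -0.0, -0.0, 8.7], [-0.14, 5.19, -2.76, -0.115, -0.0, -0.0, 8.7], [-0.15, 5.46, -2.15, -0.116, -0.0, -0.001, 8.7], [-0.14, 5.68, -1.5, -0.115, -0.001, 0.0, 8.7], [-0.16, 5.82, -0.84, -0.115, 0.0, 0.0, 8.7], [-0.15, 5.87, -0.17, -0.116, 0.0, 0.0, 8.7], [-0.15, 5.85, 0.52, -0.115, 0.0, -0.0, 8.7], [-0.15, 5.75, 1.18, -0.116, -0.0, -0.0, 8.7], [-0.15, 5.58, 1.84, -0.115, -0.0, -0.0, 8.7], [-0.15, 5.33, 2.46, -0.116, -0.0, -0.0, 8.7], [-0.15, 5.01, 3.07, -0.115, -0.0, -0.001, 8.7]]
```

{"name": "arm_command", "arguments": {
  "plan": [
    [-0.14,4.4,-3.9,-0.115,0,0,8.7],
    [-0.15,4.8,-3.35,-0.116,0,0,8.7],
    [-0.14,5.2,-2.75,-0.115,0,0,8.7],
    [-0.15,5.45,-2.15,-0.116,0,0,8.7],
    [-0.14,5.7,-1.5,-0.115,0,0,8.7],
    [-0.16,5.8,-0.85,-0.115,0,0,8.7],
    [-0.15,5.85,-0.2,-0.116,0,0,8.7],
    [-0.15,5.85,0.5,-0.115,0,0,8.7],
    [-0.15,5.75,1.2,-0.116,0,0,8.7],
    [-0.15,5.6,1.85,-0.115,0,0,8.7],
    [-0.15,5.35,2.45,-0.116,0,0,8.7],
    [-0.15,5.0,3.1,-0.115,0,0,8.7]
  ]
}}

```text
time: 1.6
position: [0.5447, 0.0811, 0.2375]
tool_rot: [-0.088, 0.702, 0.089, 0.701]
ft_force: [0.8, -0.3, 0.1]
grip_width: 0.0868
```

```bash
python3 - <<'E'
from h import *
o=robot.get_obs();print(o['time'],o['position'],o['q'].round(3))
im,d,P,T,K,k1=cam('wrist');cv2.imwrite('pics/w1.png',im);np.savez('w1.npz',im=im,P=P,T=T,K=K,k1=k1);print(T)
E
python3 plan.py 0.55 0.06 0.24 0.215 3 8.7
```

```text
1.6 [0.54465359 0.08106667 0.23753649] [-0.056  0.41   1.603  0.002  1.13  -0.308]
[[ 9.68594961e-01  2.40533549e-01  6.29873979e-02  5.27492238e-01]
 [ 2.48643832e-01 -9.36783890e-01 -2.46195428e-01  1.48862549e-01]
 [-2.12680479e-04  2.54125079e-01 -9.67171339e-01  3.98993874e-01]
 [ 0.00000000e+00  0.00000000e+00  0.00000000e+00  1.00000000e+00]]
q [-0.05  0.41  1.6   0.01  1.13 -0.31] t 1.65 jaw yaw 0.257 -> 0.215
[[-0.07, -0.92, -0.16, 0.014, 0.002, -0.002, 8.7], [-0.07, -0.92, -0.15, 0.014, 0.002, -0.003, 8.7], [-0.07, -0.92, -0.14, 0.015, 0.002, -0.002, 8.7]]
```

View pics/w1.png

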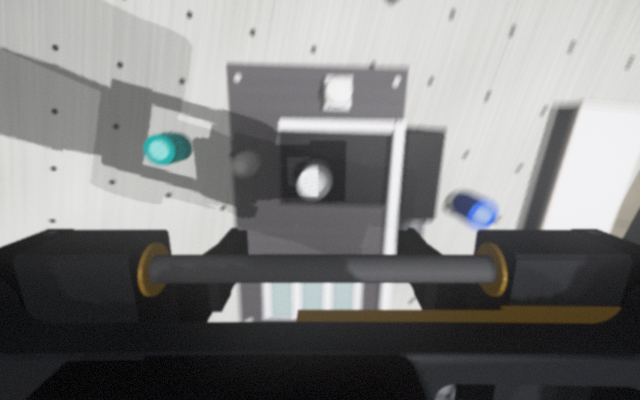

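The wrist view shows the target at (313,181), the plunger at (338,92), the end stop along row 125, the rail along column 398, and the holder half hidden behind the gripper. I'll refine the stage, target and holder poses using rectified views.

```bash
cat > ortho.py <<'E'
from h import *
S=np.array([.5629,.0268]);Y=.2152
def rot(y): return np.array([[np.cos(y),-np.sin(y)],[np.sin(y),np.cos(y)]])
def ortho(im,T,K,k1,z,xs,ys,S=S,Y=Y):
    """rectified picture at height z, rows=ys, cols=xs, mm in stage frame"""
    X,Yy=np.meshgrid(xs,ys);w=np.c_[X.ravel(),Yy.ravel()]/1000@rot(Y).T+S
    uv=proj(np.c_[w,np.full(len(w),z)],T,K,k1).astype(np.float32).reshape(*X.shape,2)
    return cv2.remap(im,uv[...,0],uv[...,1],cv2.INTER_LINEAR)
def edge(prof,x,sign):
    g=np.gradient(prof,x)*sign;i=g.argmax();s=slice(max(i-4,0),i+5);w=np.clip(g[s],0,None);return (w*x[s]).sum()/w.sum(),g[i]
def lines(g,xs,ys,sign,step=8):
    out=[]
    for i in range(0,len(ys)-step,step):
        e,s=edge(g[i:i+step].mean(0),xs,sign);out.append((ys[i:i+step].mean(),e,s))
    out=np.array(out);ok=np.abs(out[:,1]-np.median(out[:,1]))<4
    c=np.polyfit(out[ok,0],out[ok,1],1);return c,np.std(out[ok,1]-np.polyval(c,out[ok,0])),ok.sum()
E
python3 - <<'E'
from ortho import *
o=robot.get_obs();r=cam('wrist');np.savez('w2.npz',**dict(zip(('im','d','P','T','K','k1'),r)))
for n in('top0','side0','w2'):
    f=np.load(n+'.npz');im,T,K,k1=f['im'],f['T'],f['K'],f['k1'];g=cv2.cvtColor(im,cv2.COLOR_BGR2GRAY).astype(float)
    a=np.arange
    # rail inner top edge x=70 z=50 ; end stop inner edge y=110 z=48 ; outer edge 122
    yr=a(-145,0,1.) if n!='w2' else a(25,105,1.)
    xs=a(56,78,.5);print(n,'rail in',lines(ortho(g,T,K,k1,.050,xs,yr),xs,yr,1))
    ys=a(97,118,.5);xr=a(-58,64,1.);print(n,'stop in',lines(ortho(g,T,K,k1,.048,xr,ys).T,ys,xr,1))
    ys=a(114,132,.5);print(n,'stop out',lines(ortho(g,T,K,k1,.048,xr,ys).T,ys,xr,-1))
    ys=a(170,190,.5);xr=a(-110,75,1.);print(n,'end',lines(ortho(g,T,K,k1,.040,xr,ys).T,ys,xr,1))
    for i,(nm,z) in enumerate((('plunger',.078),('target',.084),('holder',.054))):pass
    P=f['P'];z=P[...,2]
    q=(P[...,:2]-S)@rot(Y)*1000
    for nm,c,rad,zl,zh in(('target',(-20,56),30,.078,.09),('plunger',(3,150),22,.072,.084),('obj',(-100,70),22,.079,.092)):
        s=(np.hypot(q[...,0]-c[0],q[...,1]-c[1])<rad)&(z>zl)&(z<zh)
        if s.sum()>5:
            (cx,cy),rr=cv2.minEnclosingCircle(q[s].astype(np.float32));print(n,nm,s.sum(),'med z',np.median(z[s]).round(4),'stage mm',q[s].mean(0).round(1),(round(cx,1),round(cy,1)),round(rr,1))
E
```

```text
top0 rail in (array([-4.41223377e-03,  7.09462452e+01]), np.float64(0.4200830809243187), np.int64(18))
top0 stop in (array([5.24090298e-03, 1.10796062e+02]), np.float64(0.3935770005519276), np.int64(15))
top0 stop out (array([1.41908819e-03, 1.24251612e+02]), np.float64(0.6446435858435211), np.int64(15))
top0 end (array([9.53301871e-03, 1.80775088e+02]), np.float64(0.5503528985384044), np.int64(22))
top0 target 101 med z 0.0834 stage mm [-19.7  55.9] (-18.9, 56.2) 18.1
top0 plunger 64 med z 0.0779 stage mm [  3.  150.3] (4.5, 150.0) 14.3
top0 obj 40 med z 0.0827 stage mm [-99.7  69.6] (-99.3, 69.8) 10.3
side0 rail in (array([-8.02854523e-03,  7.26712437e+01]), np.float64(0.16168919394312767), np.int64(18))
side0 stop in (array([6.01352091e-03, 1.12578001e+02]), np.float64(0.20388569298102907), np.int64(15))
side0 stop out (array([4.82766013e-03, 1.24904750e+02]), np.float64(0.5685817869401308), np.int64(15))
side0 end (array([8.44795253e-03, 1.71124951e+02]), np.float64(0.17527893589711474), np.int64(15))
side0 target 172 med z 0.0836 stage mm [-18.1  60.1] (-17.2, 58.7) 18.3
side0 plunger 125 med z 0.0773 stage mm [  4.7 154. ] (6.0, 153.1) 14.3
side0 obj 52 med z 0.0826 stage mm [-97.2  74.9] (-97.6, 73.8) 10.4
w2 rail in (array([-4.46412987e-03,  7.12676626e+01]), np.float64(0.07662671843096702), np.int64(9))
w2 stop in (array([6.04192889e-03, 1.13449697e+02]), np.float64(0.07968141033965842), np.int64(15))
w2 stop out (array([5.93999184e-03, 1.26192838e+02]), np.float64(0.05429322100560356), np.int64(15))
w2 end (array([5.54875670e-03, 1.83511113e+02]), np.float64(0.07595478708500879), np.int64(22))
w2 target 832 med z 0.0832 stage mm [-16.7  60.6] (-16.8, 60.0) 17.9
w2 plunger 589 med z 0.0771 stage mm [  5.6 154.2] (5.7, 154.3) 13.8
w2 obj 253 med z 0.0827 stage mm [-95.9  75.2] (-96.4, 74.7) 10.0
```

```bash
python3 plan.py 0.5332 0.0800 0.053 0.22 5 7
```

```text
q [-0.05  0.41  1.6   0.    1.13 -0.31] t 1.7 jaw yaw 0.255 -> 0.22
[[3.69, -0.03, -0.28, 0.007, 0.001, -0.001, 7.0], [3.7, -0.03, -0.28, 0.007, 0.0, -0.001, 7.0], [3.69, -0.03, -0.28, 0.007, 0.001, -0.0, 7.0], [3.69, -0.04, -0.27, 0.007, 0.0, -0.001, 7.0], [3.69, -0.03, -0.27, 0.007, 0.001, -0.001, 7.0]]
```

{"name": "arm_command", "arguments": {
  "plan": [
    [3,-0.15,-0.8,0.015,0.001,0,7],
    [3.7,0,-0.6,0.015,0,0,7],
    [3.7,0,0,0.005,0,0,7],
    [3.7,0,0,0,0,0,7],
    [3.4,0,0,0,0,0,7],
    [0,0,0,0,0,0,7]
  ]
}}

```text
time: 2.45
position: [0.5316, 0.0779, 0.0576]
tool_rot: [-0.076, 0.703, 0.077, 0.703]
ft_force: [0.1, 0.3, 0.0]
grip_width: 0.0696
```

```bash
python3 plan.py 0.5332 0.0800 0.053 0.22 1 7
```

```text
q [-0.06  0.66  1.78  0.    0.7  -0.28] t 2.45 jaw yaw 0.217 -> 0.22
[[0.47, 0.17, 0.2, -0.003, 0.0, -0.002, 7.0]]
```

Closing at moderate force, then lifting.

{"name": "arm_command", "arguments": {
  "plan": [
    [0.47,0.17,0.2,0,0,0,7],
    [0,0,0,0,0,0,3],
    [0,0,0,0,0,0,3],
    [0,0,0,0,0,0,3],
    [0,0,0,0,0,0,3],
    [0,0,0,0,0,0,3],
    [0,0,0,0,0,0,3]
  ],
  "grip_force": 20
}}

```text
time: 3.32
position: [0.5359, 0.0795, 0.0572]
tool_rot: [-0.076, 0.7, 0.077, 0.706]
ft_force: [0.1, -1.1, -2.4]
grip_width: 0.0346
```

{"name": "arm_command", "arguments": {
  "plan": [
    [-1,0,0,0,0,0,3],
    [-3,0,0,0,0,0,3],
    [-4,0,0,0,0,0,3],
    [-4,0,0,0,0,0,3],
    [0,0,0,0,0,0,3]
  ]
}}

```text
time: 3.95
position: [0.5346, 0.0793, 0.1815]
tool_rot: [-0.076, 0.701, 0.077, 0.705]
ft_force: [0.4, 0.1, -1.8]
grip_width: 0.0345
```

```bash
python3 - <<'E'
from h import *
o=robot.get_obs();print(o['position'],o['grip_width'],o['ft_force'])
r=cam('top');np.savez('top1.npz',**dict(zip(('im','d','P','T','K','k1'),r)));im,d,P=r[:3]
cv2.imwrite('pics/t1.png',cv2.resize(im[120:270,230:510],None,fx=2.8,fy=2.8,interpolation=cv2.INTER_CUBIC))
z=P[...,2]
uv=proj([[.47,-.307,.01]],*r[3:])[0].astype(int);print(uv)
q=np.zeros(z.shape,np.uint8);cv2.circle(q,tuple(int(a) for a in uv),16,1,-1)
h=cv2.cvtColor(im,cv2.COLOR_BGR2GRAY)
for lo in(.007,.009):
    s=(q>0)&(z>lo)&(z<.02);c=cv2.minEnclosingCircle((P[s][:,:2]*1000).astype(np.float32));print(s.sum(),c)
e=(q>0)&(cv2.GaussianBlur(h,(3,3),0)>150);print(h[uv[1]-14:uv[1]+15:2,uv[0]-16:uv[0]+17:2])
r=cam('side');np.savez('side1.npz',**dict(zip(('im','d','P','T','K','k1'),r)));P=r[2];z=P[...,2]
s=(np.hypot(P[...,0]-.47,P[...,1]+.307)<.045)&(z>.008)&(z<.02);print('side',cv2.minEnclosingCircle((P[s][:,:2]*1000).astype(np.float32)),P[s].mean(0))
E
python3 plan.py 0.47 -0.306 0.18 0.22 8 3
```

```text
[0.53459917 0.07931665 0.18152733] 0.034493293239072624 [ 0.41458735  0.06817737 -1.83516762]
[413 219]
137 ((478.2565612792969, -312.0980529785156), 46.39191818237305)
82 ((467.3425598144531, -303.8307800292969), 35.54581069946289)
[[146 146 147 148 148 146 146 147 147 147 148 146 148 147 146 147 147]
 [150 149 148 148 149 149 149 149 149 148 149 150 149 150 147 150 146]
 [146 146 149 149 150 151 153 153 152 150 152 151 150 152 152 147 148]
 [148 148 148 146 147 151 132 125 124 127 144 151 148 148 148 148 147]
 [145 147 148 147 148 147 161 167 163 162 136 126 151 149 150 148 149]
 [145 150 147 151 153 166 165 168 166 166 164 136 133 149 147 146 146]
 [148 150 148 145 164 167 166 168 166 167 166 162 131 148 147 149 150]
 [144 147 132 154 163 168 167 166 167 167 168 166 139 145 147 149 147]
 [143 144 126 156 164 170 169 168 166 167 167 165 143 146 146 147 146]
 [145 143 128 144 167 167 167 164 169 166 166 164 137 150 146 148 148]
 [146 144 142 133 162 164 166 166 166 166 167 152 137 151 147 144 148]
 [145 147 145 126 121 151 164 167 166 165 157 140 145 144 143 146 149]
 [144 145 145 143 121 117 145 151 151 146 141 139 144 143 146 145 145]
 [144 144 143 141 141 137 118 111 121 115 131 140 143 142 144 144 146]
 [144 144 143 143 146 143 144 142 142 144 141 143 145 144 144 145 146]]
side ((469.4781799316406, -304.3060302734375), 35.550411224365234) [ 0.47097616 -0.30369746  0.01056321]
q [-0.06  0.47  1.7   0.    0.98 -0.28] t 4.05 jaw yaw 0.216 -> 0.22
[[-0.03, -4.54, -1.79, -0.0, -0.0, -0.0, 3.0], [-0.03, -4.54, -1.79, -0.001, -0.0, -0.001, 3.0], [-0.03, -4.54, -1.79, -0.0, -0.0, 0.0, 3.0], [-0.02, -4.53, -1.8, -0.001, -0.001, -0.0, 3.0], [-0.03, -4.54, -1.8, -0.0, 0.0, -0.001, 3.0], [-0.02, -4.54, -1.8, -0.001, 0.0, 0.0, 3.0], [-0.02, -4.53, -1.8, -0.0, -0.0, -0.0, 3.0], [-0.03, -4.53, -1.8, -0.001, -0.0, -0.001, 3.0]]
```

View pics/t1.png

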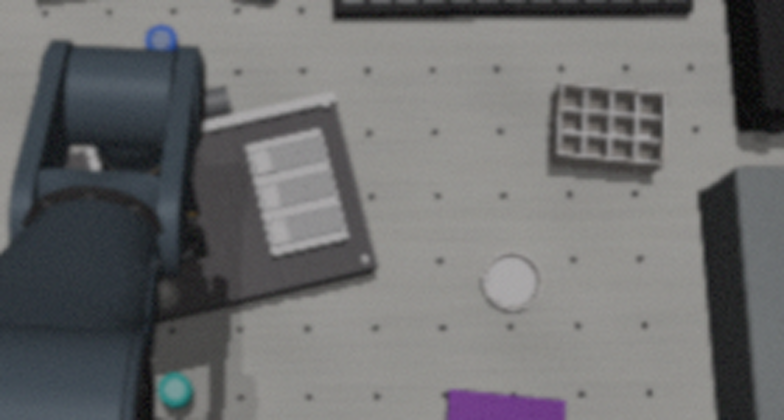

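The crop shows the arm holding the target over the stage. The dish is at crop (510,283), clear, with the purple look-alike holder ~110 mm away. Wrist force of -1.8 N confirms the lift, so I move to the dish.

{"name": "arm_command", "arguments": {
  "plan": [
    [0,-3,-1.2,0,0,0,3],
    [0,-4.6,-1.8,0,0,0,3],
    [0,-5,-2,0,0,0,3],
    [0,-5,-2,0,0,0,3],
    [0,-5,-2,0,0,0,3],
    [0,-5,-2,0,0,0,3],
    [0,-5,-2,0,0,0,3],
    [0,-3,-1.2,0,0,0,3],
    [0,0,0,0,0,0,3]
  ]
}}

```text
time: 5.18
position: [0.4591, -0.3055, 0.1603]
tool_rot: [-0.069, 0.712, 0.084, 0.694]
ft_force: [0.6, 0.3, -1.1]
grip_width: 0.0342
```

```bash
python3 - <<'E'
from h import *
o=robot.get_obs();print(o['position'])
r=cam('wrist');im,d,P=r[:3];z=P[...,2]
s=(np.hypot(P[...,0]-.47,P[...,1]+.304)<.042)&(z>.0085)&(z<.02);print('wrist dish',s.sum(),cv2.minEnclosingCircle((P[s][:,:2]*1000).astype(np.float32)),P[s].mean(0))
E
python3 plan.py 0.469 -0.304 0.10 0.22 3 3
```

```text
[ 0.45912251 -0.30549304  0.16029479]
wrist dish 556 ((470.7197265625, -302.205322265625), 33.64002227783203) [ 0.47222109 -0.29321148  0.01079077]
q [-0.78  0.52  1.66 -0.01  1.   -1.  ] t 5.22 jaw yaw 0.22 -> 0.22
[[1.99, -0.13, 0.38, -0.0, -0.008, -0.009, 3.0], [2.0, -0.12, 0.36, -0.0, -0.008, -0.008, 3.0], [1.99, -0.1, 0.35, -0.001, -0.008, -0.009, 3.0]]
```

{"name": "arm_command", "arguments": {
  "plan": [
    [2,-0.1,0.4,0,-0.012,-0.012,3],
    [2,-0.1,0.4,0,-0.012,-0.012,3],
    [2,-0.1,0.4,0,0,0,3],
    [2,0,0,0,0,0,3],
    [2,0,0,0,0,0,3],
    [0,0,0,0,0,0,3]
  ]
}}

```text
time: 5.98
position: [0.4673, -0.2888, 0.0522]
tool_rot: [-0.074, 0.706, 0.086, 0.699]
ft_force: [0.6, -0.3, -1.9]
grip_width: 0.0341
```

```bash
python3 plan.py 0.47 -0.3035 0.029 0.22 3 3
```

```text
q [-0.76  0.69  1.74  0.01  0.73 -0.99] t 5.97 jaw yaw 0.227 -> 0.22
[[0.77, -0.51, -0.02, 0.002, -0.003, -0.006, 3.0], [0.76, -0.51, -0.02, 0.003, -0.002, -0.006, 3.0], [0.78, -0.5, -0.01, 0.002, -0.003, -0.006, 3.0]]
```

{"name": "arm_command", "arguments": {
  "plan": [
    [0,-1,0,0,-0.003,-0.01,3],
    [0,-0.5,0,0,-0.003,-0.008,3],
    [0,0,0,0,0,0,3]
  ]
}}

```text
time: 6.35
position: [0.472, -0.3036, 0.0535]
tool_rot: [-0.082, 0.702, 0.08, 0.702]
ft_force: [0.6, 0.5, -1.0]
grip_width: 0.0344
```

```bash
python3 plan.py 0.47 -0.3035 0.029 0.22 2 3
```

```text
q [-0.77  0.69  1.72 -0.    0.72 -1.  ] t 6.35 jaw yaw 0.229 -> 0.22
[[1.22, 0.03, -0.09, 0.005, -0.0, 0.001, 3.0], [1.23, 0.03, -0.1, 0.004, -0.0, 0.002, 3.0]]
```

{"name": "arm_command", "arguments": {
  "plan": [
    [1.2,0,-0.1,0,0,0,3],
    [1.0,0,-0.1,0,0,0,3],
    [0.3,0,0,0,0,0,3],
    [0,0,0,0,0,0,3]
  ]
}}

```text
time: 6.85
position: [0.47, -0.3046, 0.0273]
tool_rot: [-0.082, 0.702, 0.079, 0.703]
ft_force: [0.6, -0.1, 1.1]
grip_width: 0.0345
```

Contact felt (wrist z went from -1.0 to +1.1 N), so I release and go up.

{"name": "arm_command", "arguments": {
  "plan": [
    [0,0,0,0,0,0,6],
    [0,0,0,0,0,0,6],
    [0,0,0,0,0,0,6],
    [0,0,0,0,0,0,6],
    [-2,0,0,0,0,0,6],
    [-4,0,0,0,0,0,6],
    [-4,0,0,0,0,0,6],
    [-5,0,0,0,0,0,6],
    [0,0,0,0,0,0,6]
  ]
}}

```text
time: 7.98
position: [0.4701, -0.3043, 0.1822]
tool_rot: [-0.082, 0.702, 0.079, 0.703]
ft_force: [-0.4, -0.2, 0.3]
grip_width: 0.0599
```

Run:
```python
from ortho import *
for n in('wrist','side'):
    r=cam(n);im,d,P=r[:3];z=P[...,2]
    m=np.hypot(P[...,0]-.47,P[...,1]+.304)<.035
    s=m&(z>.048)&(z<.062);print(n,s.sum(),'top z',np.median(z[s]),cv2.minEnclosingCircle((P[s][:,:2]*1000).astype(np.float32)))
# holder from top0 & top1: bright edges at z=.054
dS=rot(Y)@[1.5,2.4]/1000;S2=S+dS;Y2=.2205;print('S2',S2)
f=np.load('top1.npz');im,T,K,k1=f['im'],f['T'],f['K'],f['k1']
xs=np.arange(-120,90,.5);ys=np.arange(-165,130,.5)
o=ortho(im,T,K,k1,.054,xs,ys,S2,Y2);cv2.imwrite('pics/o1.png',cv2.resize(o,None,fx=1,fy=1))
f=np.load('top0.npz');o2=ortho(f['im'],f['T'],f['K'],f['k1'],.054,xs,ys,S2,Y2);cv2.imwrite('pics/o2.png',o2)
f=np.load('side0.npz');o3=ortho(f['im'],f['T'],f['K'],f['k1'],.054,xs,ys,S2,Y2);cv2.imwrite('pics/o23.png',cv2.flip(np.hstack([o2,o3[:, :380]]),0))
```

```text
wrist 986 top z 0.0532319805019508 ((469.332275390625, -301.7336730957031), 18.009653091430664)
side 100 top z 0.05339220641217973 ((470.21881103515625, -303.31158447265625), 19.58145523071289)
S2 [0.5638529  0.02946496]
```

View pics/o23.png

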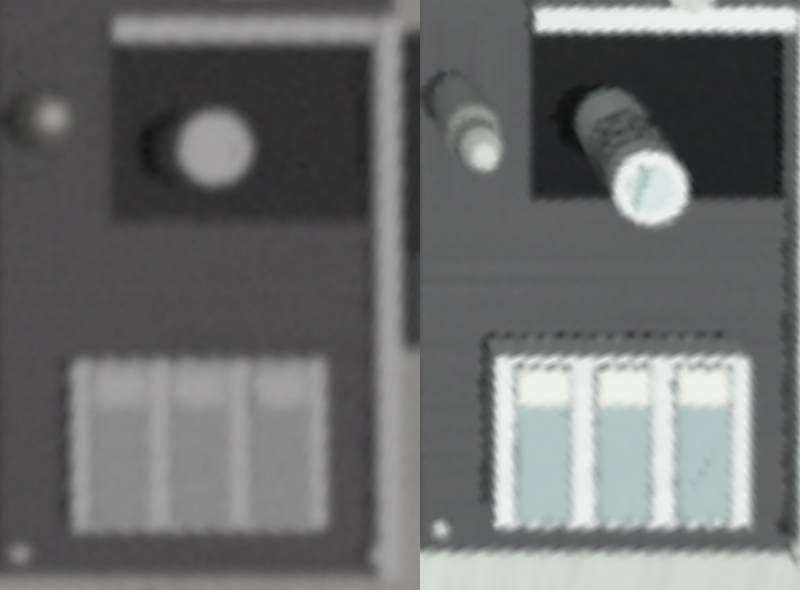

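The target stands upright in the dish: top at z 53 mm, about 2 mm off centre. The rectified views show the holder practically square on the deck. Its edges are at stage x -83.5 to 44.5 and y -136 to -49, which leaves a 25 mm gap to the rail. First I push it +x to the rail with shut fingers.

```bash
cat > sp.py <<'E'
import sys
from plan import *
S2=np.array([.56385,.02946]);Y2=.2205
M=np.array([[np.cos(Y2),-np.sin(Y2)],[np.sin(Y2),np.cos(Y2)]])
if __name__=='__main__':
    x,y,z=[float(a) for a in sys.argv[1:4]]
    o=robot.get_obs();print('now stage mm',(M.T@(o['position'][:2]-S2)*1000).round(1),o['position'][2].round(4))
    plan([*(S2+M@[x/1000,y/1000]),z/1000],Y2,int(sys.argv[4]),float(sys.argv[5]))
E
python3 sp.py -107 -92.5 120 5 0
```

```text
now stage mm [-166.3 -302.6] 0.1784
q [-0.77  0.5   1.65 -0.    1.   -1.  ] t 8.07 jaw yaw 0.228 -> 0.22
[[1.18, 4.19, 1.22, 0.002, -0.001, -0.001, 0.0], [1.17, 4.19, 1.21, 0.001, -0.001, -0.0, 0.0], [1.18, 4.2, 1.21, 0.002, -0.0, -0.001, 0.0], [1.17, 4.19, 1.2, 0.001, -0.001, -0.001, 0.0], [1.16, 4.2, 1.19, 0.002, -0.001, -0.0, 0.0]]
```

{"name": "arm_command", "arguments": {
  "plan": [
    [0.5,4.4,1.2,0,0,0,0],
    [1.5,4.4,1.3,0,0,0,0],
    [1.5,4.4,1.3,0,0,0,0],
    [1.5,4.4,1.3,0,0,0,0],
    [1.2,3.5,1.0,0,0,0,0],
    [0,0,0,0,0,0,0],
    [0,0,0,0,0,0,0]
  ]
}}

```text
time: 8.95
position: [0.4723, -0.0749, 0.1055]
tool_rot: [-0.075, 0.71, 0.084, 0.695]
ft_force: [-0.1, -0.1, -0.1]
grip_width: 0.0022
```

```bash
python3 sp.py -107 -92.5 45 3 0
```

```text
now stage mm [-112.1  -81.8] 0.1055
q [-0.39  0.53  1.88  0.    0.75 -0.62] t 8.95 jaw yaw 0.226 -> 0.22
[[2.01, -0.39, 0.21, 0.002, -0.007, -0.005, 0.0], [2.01, -0.38, 0.2, 0.001, -0.007, -0.005, 0.0], [2.01, -0.37, 0.18, 0.002, -0.006, -0.006, 0.0]]
```

{"name": "arm_command", "arguments": {
  "plan": [
    [0,-0.5,0.2,0,-0.014,-0.01,0],
    [2,-0.5,0.1,0,-0.006,-0.006,0],
    [2,0,0,0,0,0,0],
    [1.6,0,0,0,0,0,0],
    [0,0,0,0,0,0,0]
  ]
}}

```text
time: 9.57
position: [0.481, -0.0922, 0.0491]
tool_rot: [-0.079, 0.7, 0.074, 0.706]
ft_force: [-0.4, 0.3, -0.1]
grip_width: 0.0004
```

```bash
python3 sp.py -107 -92.5 45 1 0
```

```text
now stage mm [-107.4 -100.6] 0.0491
q [-0.42  0.64  1.91 -0.    0.57 -0.63] t 9.57 jaw yaw 0.217 -> 0.22
[[0.41, 0.81, 0.04, -0.003, 0.008, 0.008, 0.0]]
```

Now on the deck beside the holder. I push +x in steps, watching the force.

{"name": "arm_command", "arguments": {
  "plan": [
    [0.4,0.8,0,0,0.008,0.008,0],
    [0,0,0.5,0,0,0,0],
    [0,0,0.6,0,0,0,0],
    [0,0,0.6,0,0,0,0],
    [0,0,0.5,0,0,0,0],
    [0,0,0,0,0,0,0]
  ]
}}

```text
time: 10.32
position: [0.5039, -0.0803, 0.047]
tool_rot: [-0.077, 0.702, 0.076, 0.704]
ft_force: [0.1, -0.3, 0.0]
grip_width: 0.0002
```

```bash
python3 sp.py -73 -92.5 45 1 0
```

```text
now stage mm [-82.5 -94. ] 0.047
q [-0.38  0.66  1.86  0.    0.62 -0.59] t 10.32 jaw yaw 0.216 -> 0.22
[[0.2, 0.15, 0.95, -0.004, 0.004, 0.002, 0.0]]
```

{"name": "arm_command", "arguments": {
  "plan": [
    [0.2,0.1,0.4,0,0,0,0],
    [0,0,0.4,0,0,0,0],
    [0,0,0.2,0,0,0,0]
  ]
}}

```text
time: 10.7
position: [0.5126, -0.0767, 0.0447]
tool_rot: [-0.077, 0.703, 0.076, 0.703]
ft_force: [-1.3, -0.3, 0.8]
grip_width: 0.0006
```

```bash
cat > look.py <<'E'
import sys
from ortho import *
from sp import S2,Y2,M
n=sys.argv[1]
o=robot.get_obs();r=cam(n);im,d,P,T,K,k1=r
xs=np.arange(-120,90,.5);ys=np.arange(-165,190,.5)
cv2.imwrite('pics/%s.png'%sys.argv[2],cv2.flip(ortho(im,T,K,k1,.054 if len(sys.argv)<4 else float(sys.argv[3]),xs,ys,S2,Y2),0)[:600])
print(o['time'],o['ft_force'],'stage',(M.T@(o['position'][:2]-S2)*1000).round(1),o['position'][2])
E
python3 look.py side s2
```

```text
10.7 [-1.2593825  -0.27912461  0.75487191] stage [-73.2 -92.4] 0.04472267546195979
```

View pics/s2.png

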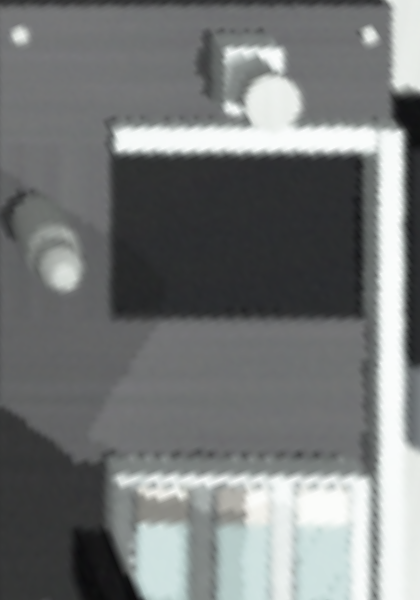

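The rectified side view shows the holder's right edge at column 372 with the rail face at about 377, a gap of ~2 mm or less. I press gently a bit more.

{"name": "arm_command", "arguments": {
  "plan": [
    [0,0,0.3,0,0,0,0],
    [0,0,0.3,0,0,0,0],
    [0,0,0.2,0,0,0,0]
  ]
}}

```text
time: 11.12
position: [0.5192, -0.0751, 0.0447]
tool_rot: [-0.077, 0.704, 0.077, 0.702]
ft_force: [-7.2, -4.7, 5.5]
grip_width: 0.0005
```

```bash
python3 sp.py -73 -92.5 45 1 0
```

```text
now stage mm [-66.5 -92.2] 0.0447
q [-0.36  0.68  1.82 -0.    0.65 -0.57] t 11.12 jaw yaw 0.218 -> 0.22
[[-0.03, -0.03, -0.65, -0.003, -0.003, 0.0, 0.0]]
```

Rail contact at 8.6 N. I back off, rise, and go behind the holder with open fingers.

{"name": "arm_command", "arguments": {
  "plan": [
    [0,0,-0.6,0,0,0,0],
    [0,0,-0.6,0,0,0,0],
    [-2.5,0,0,0,0,0,0],
    [-2.5,-1,1,0,0,0,4],
    [0,-2,3,0,0,0,8],
    [0,-2,3,0,0,0,8],
    [0,-1.2,1.5,0,0,0,8],
    [0,0,0,0,0,0,8]
  ]
}}

```text
time: 12.12
position: [0.6066, -0.1212, 0.0965]
tool_rot: [-0.076, 0.702, 0.076, 0.704]
ft_force: [-0.3, -0.6, 0.2]
grip_width: 0.0424
```

```bash
python3 sp.py 5 -156 44 3 8
```

```text
now stage mm [   8.8 -156.3] 0.0965
q [-0.38  0.68  1.56  0.    0.91 -0.59] t 12.12 jaw yaw 0.215 -> 0.22
[[1.75, 0.01, -0.13, -0.002, 0.001, 0.0, 8.0], [1.75, 0.01, -0.13, -0.001, 0.001, 0.001, 8.0], [1.75, 0.02, -0.13, -0.002, 0.002, 0.0, 8.0]]
```

{"name": "arm_command", "arguments": {
  "plan": [
    [0,0,-0.3,0,0,0,8],
    [0,0,0,0,0,0,8],
    [1.5,0,0,0,0,0,8],
    [1.8,0,0,0,0,0,8],
    [1.6,0,0,0,0,0,8],
    [0,0,0,0,0,0,8],
    [0,0,0,0,0,0,8]
  ]
}}

```text
time: 13.0
position: [0.5986, -0.1193, 0.0419]
tool_rot: [-0.075, 0.704, 0.077, 0.702]
ft_force: [-0.6, -0.1, -0.3]
grip_width: 0.0802
```

```bash
python3 sp.py 5 -156 44 1 8
python3 - <<'E'
from ortho import *
from sp import S2,Y2
o=robot.get_obs();r=cam('wrist');im,d,P,T,K,k1=r
g=cv2.cvtColor(im,cv2.COLOR_BGR2GRAY).astype(float)
z=P[...,2];q=(P[...,:2]-S2)@rot(Y2)*1000
s=(z>.050)&(z<.062)&(q[...,0]>-110)&(q[...,0]<62)&(q[...,1]>-139)&(q[...,1]<0)
print(s.sum(),q[s].min(0),q[s].max(0));rr=cv2.minAreaRect(q[s].astype(np.float32));print(rr)
a=np.arange
xr=a(-45,55,1.);ys=a(-62,-36,.5);print('front edge y',lines(ortho(g,T,K,k1,.054,xr,ys,S2,Y2).T,ys,xr,-1))
yr=a(-110,-60,1.);xs=a(-72,-48,.5);print('left edge x',lines(ortho(g,T,K,k1,.054,xs,yr,S2,Y2),xs,yr,1))
xs=a(57,80,.5);yr=a(-40,10,1.);print('rail x',lines(ortho(g,T,K,k1,.05,xs,yr,S2,Y2),xs,yr,1))
E
```

```text
now stage mm [   1.3 -152.8] 0.0419
q [-0.38  0.75  1.59  0.    0.8  -0.6 ] t 13.0 jaw yaw 0.216 -> 0.22
[[-0.22, -0.32, 0.37, -0.005, -0.003, -0.004, 8.0]]
43236 [ -57.48546958 -133.08060678] [ 61.99694935 -47.13127187]
((2.2830047607421875, -90.042724609375), (85.91519165039062, 119.47374725341797), 89.915771484375)
front edge y (array([-4.49547157e-03, -4.79340038e+01]), np.float64(0.027450173223375132), np.int64(12))
left edge x (array([ 7.18582329e-03, -5.57107100e+01]), np.float64(0.01756902936343933), np.int64(6))ortho.py:10: RuntimeWarning: invalid value encountered in scalar divide
  g=np.gradient(prof,x)*sign;i=g.argmax();s=slice(max(i-4,0),i+5);w=np.clip(g[s],0,None);return (w*x[s]).sum()/w.sum(),g[i]
Traceback (most recent call last):
  File "ortho.py", line 16, in lines
    c=np.polyfit(out[ok,0],out[ok,1],1);return c,np.std(out[ok,1]-np.polyval(c,out[ok,0])),ok.sum()
TypeError: expected non-empty vector for x
```

The holder lies against the rail, square within 0.005 rad, spanning y -133 to -47. Both fingers now push it along +y.

{"name": "arm_command", "arguments": {
  "plan": [
    [-0.2,0.2,0.3,-0.005,-0.003,-0.003,8],
    [0,0.8,0,0,0,0,8],
    [0,0.8,0,0,0,0,8],
    [0,1,0,0,0,0,8],
    [0,1,0,0,0,0,8],
    [0,1,0,0,0,0,8],
    [0,1,0,0,0,0,8],
    [0,0.5,0,0,0,0,8],
    [0,0,0,0,0,0,8]
  ]
}}

```text
time: 14.18
position: [0.5879, -0.0525, 0.0458]
tool_rot: [-0.079, 0.701, 0.078, 0.704]
ft_force: [0.4, -0.5, -0.1]
grip_width: 0.0799
```

```bash
python3 sp.py 5 -40 44 5 8
```

```text
now stage mm [  5.6 -85.3] 0.0458
q [-0.28  0.73  1.65 -0.    0.76 -0.5 ] t 14.18 jaw yaw 0.222 -> 0.22
[[0.03, 0.91, -0.01, 0.0, 0.001, 0.0, 8.0], [0.04, 0.9, -0.01, 0.001, 0.0, 0.001, 8.0], [0.03, 0.91, -0.01, 0.0, 0.001, 0.0, 8.0], [0.04, 0.9, -0.01, 0.001, 0.001, 0.001, 8.0], [0.03, 0.91, -0.01, -0.0, 0.0, -0.0, 8.0]]
```

{"name": "arm_command", "arguments": {
  "plan": [
    [0.1,0.9,0,0,0,0,8],
    [0,1,0,0,0,0,8],
    [0,1,0,0,0,0,8],
    [0,1,0,0,0,0,8],
    [0,0.5,0,0,0,0,8],
    [0,0,0,0,0,0,8]
  ]
}}

```text
time: 14.92
position: [0.5782, -0.0072, 0.045]
tool_rot: [-0.079, 0.701, 0.078, 0.705]
ft_force: [0.8, -0.4, 0.5]
grip_width: 0.0798
```

```bash
cat > hold.py <<'E'
from ortho import *
from sp import S2,Y2
o=robot.get_obs();r=cam('wrist');im,d,P,T,K,k1=r
z=P[...,2];q=(P[...,:2]-S2)@rot(Y2)*1000
ty=(rot(Y2).T@(o['position'][:2]-S2)*1000)[1]
s=(z>.0435)&(z<.066)&(q[...,0]>-75)&(q[...,0]<68)&(q[...,1]>ty+13)&(q[...,1]<min(ty+120,108))
s=cv2.erode(s.astype(np.uint8),np.ones((3,3)))>0
A=np.c_[q[s]/1000,np.ones(s.sum())];c,*_=np.linalg.lstsq(A,z[s],rcond=None);res=abs(A@c-z[s])<.003;c,*_=np.linalg.lstsq(A[res],z[s][res],rcond=None)
print('t',o['time'],'tcp y',ty.round(1),'plane tilt x,y (rad)',c[:2].round(4),'z med',np.median(z[s]).round(4),'res',np.std(A[res]@c-z[s][res]).round(4))
print('extent',q[s].min(0).round(1),q[s].max(0).round(1),cv2.minAreaRect(q[s].astype(np.float32)))
print('deck z',np.nanmedian(z[(abs(q[...,0]+85)<15)&(abs(q[...,1]-20)<15)]),'F',o['ft_force'].round(1))
E
python3 hold.py;python3 sp.py 5 -10 44 5 8
```

```text
t 14.925 tcp y -38.9 plane tilt x,y (rad) [0.0005 0.0012] z med 0.0537 res 0.0007
extent [-56.8 -25.7] [67.9 58.2] ((5.545867919921875, 16.205759048461914), (83.83557891845703, 124.75443267822266), 89.95221710205078)
deck z 0.039140540332823104 F [ 0.8 -0.4  0.5]
now stage mm [  5.9 -39.1] 0.0449
q [-0.21  0.72  1.69 -0.    0.73 -0.43] t 14.97 jaw yaw 0.222 -> 0.22
[[0.02, 0.58, -0.02, 0.0, 0.001, 0.001, 8.0], [0.01, 0.58, -0.02, 0.001, 0.001, 0.0, 8.0], [0.02, 0.58, -0.01, -0.0, 0.001, 0.001, 8.0], [0.02, 0.59, -0.02, 0.0, 0.001, 0.0, 8.0], [0.02, 0.58, -0.02, 0.0, 0.001, 0.001, 8.0]]
```

Square and flat, x -57 to about 71 (erosion trims it), front edge at y 59. I push on more slowly over the pocket edge.

{"name": "arm_command", "arguments": {
  "plan": [
    [0,0.5,0,0,0,0,8],
    [0,0.6,0,0,0,0,8],
    [0,0.6,0,0,0,0,8],
    [0,0.6,0,0,0,0,8],
    [0,0.6,0,0,0,0,8],
    [0,0.4,0,0,0,0,8],
    [0,0.4,0,0,0,0,8],
    [0,0,0,0,0,0,8]
  ]
}}

```text
time: 15.98
position: [0.569, 0.0311, 0.0444]
tool_rot: [-0.079, 0.701, 0.077, 0.704]
ft_force: [-0.1, 0.2, 0.2]
grip_width: 0.0801
```

```bash
python3 hold.py;python3 sp.py 5 10 44 5 8
```

```text
t 15.975 tcp y 0.5 plane tilt x,y (rad) [ 0.0004 -0.0775] z med 0.0507 res 0.0008
extent [-57.6  13.8] [67.9 98. ] ((5.141124725341797, 55.96742248535156), (84.20538330078125, 125.3941879272461), 89.84423828125)
deck z 0.03950589537283082 F [-0.1  0.2  0.2]
now stage mm [5.4 0.4] 0.0444
q [-0.14  0.71  1.71 -0.    0.72 -0.36] t 16.02 jaw yaw 0.221 -> 0.22
[[0.01, 0.19, -0.01, 0.0, 0.001, 0.0, 8.0], [0.01, 0.19, -0.01, 0.0, 0.0, 0.001, 8.0], [0.01, 0.2, -0.0, 0.0, 0.001, 0.0, 8.0], [0.0, 0.19, -0.01, 0.001, 0.001, 0.001, 8.0], [0.01, 0.19, -0.01, -0.0, 0.0, 0.0, 8.0]]
```

Front edge has dropped (tilt 0.078 rad), as expected. Pushing the last centimetre.

{"name": "arm_command", "arguments": {
  "plan": [
    [0,0.3,0,0,0,0,8],
    [0,0.3,0,0,0,0,8],
    [0,0.3,0,0,0,0,8],
    [0,0.2,0,0,0,0,8],
    [0,0,0,0,0,0,8]
  ]
}}

```text
time: 16.65
position: [0.5665, 0.0421, 0.0443]
tool_rot: [-0.079, 0.702, 0.077, 0.704]
ft_force: [0.0, -1.3, -0.7]
grip_width: 0.0801
```

```bash
python3 hold.py
```

```text
t 16.65 tcp y 11.8 plane tilt x,y (rad) [0.0004 0.0019] z med 0.0477 res 0.0007
extent [-57.4  25. ] [ 67.9 107.9] ((5.256160736083984, 66.43522644042969), (125.34918975830078, 82.7516098022461), 0.12045969814062119)
deck z 0.0392225539943272 F [ 0.  -1.3 -0.7]
```

Seated: top at z 47.7 mm, flat (tilt ≤0.002 rad), square within 0.002 rad. I retreat, rise and go over the plunger with shut fingers.

{"name": "arm_command", "arguments": {
  "plan": [
    [0,-0.6,0,0,0,0,8],
    [0,-0.8,0,0,0,0,8],
    [-2.5,0,0,0,0,0,8],
    [-3,0,0,0,0,0,8],
    [-3,1,0,0,0,0,0],
    [0,4,0,0,0,0,0],
    [0,4,0,0,0,0,0],
    [0,4,0,0,0,0,0],
    [0,2,0,0,0,0,0],
    [0,0,0,0,0,0,0]
  ]
}}

```text
time: 17.95
position: [0.5393, 0.1725, 0.1325]
tool_rot: [-0.076, 0.701, 0.075, 0.705]
ft_force: [0.2, -0.8, 0.3]
grip_width: 0.0283
```

```bash
python3 - <<'E'
from ortho import *
from sp import S2,Y2
r=cam('wrist');P=r[2];z=P[...,2];q=(P[...,:2]-S2)@rot(Y2)*1000
s=(np.hypot(q[...,0]-4.5,q[...,1]-150)<25)&(z>.073)&(z<.083)
print('plunger',s.sum(),np.median(z[s]) if s.any() else 0,cv2.minEnclosingCircle(q[s].astype(np.float32)) if s.any() else 0)
E
python3 sp.py 4.5 150 85 3 0
```

```text
plunger 1005 0.07702789728054701 ((5.090808391571045, 152.26429748535156), 13.959844589233398)
now stage mm [  7.4 144.1] 0.1325
q [ 0.11  0.57  1.67 -0.    0.9  -0.1 ] t 18.0 jaw yaw 0.213 -> 0.22
[[1.58, 0.2, -0.11, -0.003, 0.002, 0.001, 0.0], [1.59, 0.2, -0.11, -0.002, 0.002, 0.001, 0.0], [1.58, 0.19, -0.1, -0.003, 0.003, 0.001, 0.0]]
```

{"name": "arm_command", "arguments": {
  "plan": [
    [0,0.7,-0.3,-0.006,0.003,0.001,0],
    [1,0,0,0,0,0,0],
    [2,0,0,0,0,0,0],
    [1.2,0,0,0,0,0,0],
    [0,0,0,0,0,0,0]
  ]
}}

```text
time: 18.62
position: [0.5363, 0.1742, 0.0879]
tool_rot: [-0.076, 0.702, 0.075, 0.704]
ft_force: [0.4, -0.1, -0.9]
grip_width: 0.0006
```

```bash
python3 sp.py 4.5 151 68 1 0
```

```text
now stage mm [  4.7 147.3] 0.0879
q [ 0.12  0.64  1.7  -0.    0.8  -0.09] t 18.62 jaw yaw 0.214 -> 0.22
[[1.99, 0.38, -0.03, -0.007, 0.003, 0.003, 0.0]]
```

{"name": "arm_command", "arguments": {
  "plan": [
    [0.5,0.4,0,0,0,0,0],
    [0.5,0,0,0,0,0,0],
    [0.5,0,0,0,0,0,0],
    [0.4,0,0,0,0,0,0]
  ]
}}

```text
time: 19.12
position: [0.5363, 0.1782, 0.0694]
tool_rot: [-0.076, 0.701, 0.075, 0.705]
ft_force: [-1.8, -1.5, 5.4]
grip_width: 0.0004
```

{"name": "arm_command", "arguments": {
  "plan": [
    [0.3,0,0,0,0,0,0],
    [0.3,0,0,0,0,0,0]
  ]
}}

```text
time: 19.38
position: [0.5364, 0.1782, 0.0679]
tool_rot: [-0.077, 0.701, 0.075, 0.705]
ft_force: [-7.9, -0.9, 29.5]
grip_width: 0.0006
```

The stop is reached: 29.5 N at z 67.9 mm, 10 mm of travel. Now I release, rise and clear the view.

{"name": "arm_command", "arguments": {
  "plan": [
    [-0.6,0,0,0,0,0,0],
    [-1.5,0,0,0,0,0,0],
    [-3,0,0,0,0,0,0],
    [-4,0,0,0,0,0,0],
    [-4,0,0,0,0,0,0],
    [-2,-5,-3,0,0,0,0],
    [0,-5,-3,0,0,0,0],
    [0,-5,-4,0,0,0,0],
    [0,-5,-4,0,0,0,0],
    [0,-5,-3,0,0,0,0],
    [0,-4,0,0,0,0,0],
    [0,0,0,0,0,0,0]
  ]
}}

```text
time: 20.88
position: [0.4363, -0.1461, 0.229]
tool_rot: [-0.08, 0.695, 0.074, 0.711]
ft_force: [0.2, 0.9, 0.5]
grip_width: 0.0003
```

Run:
```python
from ortho import *
from sp import S2,Y2
o=robot.get_obs();print(o['time'],o['position'],o['ft_force'].round(1))
for n in('top','side','wrist'):
    r=cam(n);im,d,P=r[:3];z=P[...,2];q=(P[...,:2]-S2)@rot(Y2)*1000
    if n!='wrist':cv2.imwrite(f'pics/end_{n}.png',im)
    for nm,c,rad,zl,zh in(('plunger',(4.5,150),25,.062,.09),('obj',(-98,70),22,.079,.092)):
        s=(np.hypot(q[...,0]-c[0],q[...,1]-c[1])<rad)&(z>zl)&(z<zh)
        if s.sum()>5:print(n,nm,s.sum(),np.percentile(z[s],80).round(4),q[s].mean(0).round(1))
    s=(np.hypot(P[...,0]-.47,P[...,1]+.303)<.035)&(z>.045)&(z<.062)
    if s.sum()>5:print(n,'target',np.median(z[s]).round(4),cv2.minEnclosingCircle((P[s][:,:2]*1000).astype(np.float32)))
    s=(abs(q[...,0]-5)<55)&(abs(q[...,1]-65)<35)&(z>.03)&(z<.065)
    if s.sum()>50:
        A=np.c_[q[s]/1000,np.ones(s.sum())];c,*_=np.linalg.lstsq(A,z[s],rcond=None);print(n,'holder z',np.median(z[s]).round(4),'tilt',c[:2].round(4))
    if n=='top':
        g=cv2.resize(im[120:300,230:510],None,fx=2.8,fy=2.8,interpolation=cv2.INTER_CUBIC);cv2.imwrite('pics/endc.png',g)
```

```text
20.875 [ 0.43627486 -0.14608119  0.22900441] [0.2 0.9 0.5]
top plunger 69 0.0791 [  2.7 147.9]
top obj 28 0.0845 [-99.5  69.3]
top target 0.0542 ((468.8384094238281, -303.2186279296875), 18.210859298706055)
top holder z 0.048 tilt [-0.0054  0.0063]
side plunger 126 0.0781 [  4.1 151.7]
side obj 50 0.0846 [-98.6  73.1]
side target 0.053 ((468.22247314453125, -304.4837341308594), 19.97698402404785)
side holder z 0.0481 tilt [ 0.0025 -0.0013]
wrist target 0.0533 ((474.1435546875, -298.8704528808594), 2.7193548679351807)
wrist holder z 0.0478 tilt [ 0.0008 -0.005 ]
```

View pics/end_side.png

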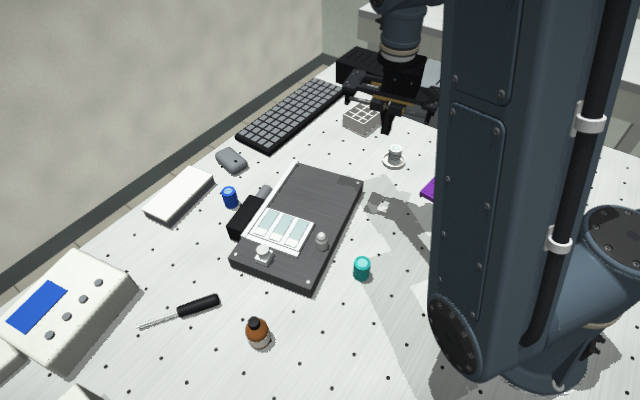

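The final side view shows the target upright in the dish (395,153), the holder flat in the pocket (283,232), the plunger up (263,250), and the bystanders and look-alikes in place, with the gripper clear. Handing in.

```bash
python3 -c "
from rig import workorder;print(workorder.hand_in())"
```

```text
the job is handed in; nothing more can be done
None
```

I did the three steps in the order asked and handed the job in at about 21 s on the robot's clock; the hand-in gives no verdict.

- **Target:** I lifted it from the pocket and stood it upright in the dish. Its top is at z 53–54 mm, where 54 is expected, and it sits about 1–2 mm off the dish's centre.
- **Holder:** I pushed it square against the rail, slid it along the deck with two open fingers without lifting it, and it dropped into the pocket. Its top is at z 48 mm. The wrist camera showed tilt and squareness within 0.002 rad just after it dropped in. The later, more distant views gave tilts up to about 0.006 rad, with the top camera the least certain.
- **Plunger:** Only after the holder was seated, I pressed it with shut fingers. The force rose from 5 N to 29.5 N at z 68 mm, which is the 10 mm stop. It then came back up to about 78 mm.
- **Everything else:** The objective measures the same as before. The bottle, driver, rack and look-alikes appear unmoved in the last side picture; I checked those by eye only. The gripper ended clear and touching nothing.

**Disagreements:** The cameras differ from each other by 2–3 mm in stage position, so I used an average. In the last wrist picture the gripper hid most of the target, so I ignored its value for the target's centre.

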